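# Rake the heaped wood pieces into an even layer in the drying tray

### The arm

A 6-joint arm with a two-finger parallel gripper is mounted at the origin on a cart in front of the work surface, level with it; the furniture and walls round the work are solid. World frame = base frame: x ahead of the robot, y to its left, z up, the work surface at z = 0. Lengths are in mm, angles in rad, forces in N, time in s.
With the tool pointing down it reaches from about 300 to 750 mm from the base axis. Payload 8.5 kg.
Tool frame: the origin (TCP) lies at the very end of the fingers, on their centre line; the grasp point (between the pads) lies 19 mm behind it; z points along the fingers, y is the line along which they close (so a half turn about z gives the same grasp; the last joint's range is limited). The gripper opens to 88 mm and grips with 3 to 60 N. Pads are 18 mm wide; open, the fingers measure 123 mm over their backs; the gripper's body (75 mm by 187 mm) begins 45 mm behind the grasp point.
Start: joints at [1.045, 0.381, 1.297, -0, 1.464, -0.215], TCP at [168.192, 523.633, 238.748] pointing down, gripper open.
Joint ranges: [-3.11, 3.11], [-0.89, 2.33], [0.22, 2.48], [-1.42, 4.56], [0.17, 2.85], [-2.88, 2.88]. Speed limits (rad/s): [2.39, 2.39, 3.14, 3.14, 3.14, 3.14].

### API

Orientations are given as a 3x3 rotation matrix whose columns are the frame's x, y, z axes.
In Python, from station import bot gives the robot as it stands.
- The arm moves only by the shell command python3 -m pendant 'ROWS' [OPENING] [FORCE]. ROWS is JSON, a list that holds one entry, the list of rows, each a list of 4 numbers: the shift along the tool's x, y, z in m, then the turn about the tool's z in degrees. A call has 1 to 5 rows; each row is the pose to reach, as a shift and turn from the pose commanded when the call began, along the tool's axes at that moment; what a row does not reach only later rows make up. A row lasts 1/12 s, in which the tool goes at most 41.7 mm and 7.16 degrees, less where a joint would pass 70% of its speed; a pose out of reach is approached as far as the arm can. A call with a gripper value outside its range is refused whole. OPENING is the finger opening in m, from 0 to 0.0881, set as the call begins (- or left out, the last holds). The fingers move at their own pace and stop on an object; FORCE is the grip in N (left out, the last holds). Time passes only in rows, so rows that repeat a pose let the fingers close. It gives the time, the measured TCP pose, the force, the opening and the grip force at its end, in the units of the state.
- bot.observe(): the state, without advancing time (a new reading comes with each control period).
- bot.read_camera(name): name is "scene" or "side" or "wrist"; returns a dict with "frame" (480x640x3 uint8, red, green, blue), "range_z" (480x640 float32, mm along the optical axis (not along the pixel's ray), 0 where there is no reading), "vertical_fov" (degrees; the focal length in pixels is half the picture's height over the tangent of half this angle, whatever the lens; pixels are square), "cx", "cy" (the principal point, pixels), "cam_to_world" (4x4, takes a point from camera to world coordinates); the wrist camera has in their place "hand_eye" (4x4, takes a point from camera to tool coordinates, whose origin is the TCP and whose axes are the flange's). Camera axes: x right, y down, z forward; pixel columns grow to the right and rows downward; lengths in mm; the calibration is good to about 2 mm. A picture is of the moment at which its call begins: read the wrist's pose just before it.
- bot.finish_job(): hands the job in; it is judged then, once.
The state is a dict: "t": time; "joint_pos": joint angles; "qd": joint speeds; "joint_torque": joint torques, N m; "eef_pos": TCP position; "orientation": TCP orientation; "wrist_force": force on the tool from outside, world axes, zero at the start; "wrist_torque": the same for the moment, N m; "grip_width": finger opening in mm; "gripper_force": force on a finger pad.
Only numpy, scipy, OpenCV 4.12 (cv2) and the standard library are available. Lean on these libraries where they do the work, as an engineer would, in place of code of your own. Each camera call takes 0.05 s, during which the arm holds its last target. There are 200 camera calls.

### The job

Pick up the rake by its red handle and rake the heaped wooden pieces out along the drying tray into one even layer: all six lying on the tray floor, none on top of another, two in each of the three sections marked by the blue lines. Move the pieces only with the rake, never with the gripper, and leave the bowl, the ochre stone and the jar alone. Then stand the rake upright on its teeth on the bench beside the tray and let it go.

Things in the scene. Friction and masses are not known exactly. Their poses are not given: they have to be found in the camera images.
- tray_floor (a point): Fixed wooden drying tray. Point: centre of its floor, on the upper face, 12 mm above the bench; x across the tray, y along it. Inside 196 (x) by 390 mm (y); walls 12 mm thick, tops 25 mm above the floor. Blue lines across the floor at y = -65 and +65 mm make three 130 mm sections. All six pieces start heaped in the +y section.
- rake_grip (a point): Rake, 0.25 kg, standing by itself on flat-ended teeth on the bench on the +y side of the tray. Point: middle of its red upright handle (26 x 24 mm, x by y), 88 mm above the tips; z up the handle, x along the head. Handle 52 to 122 mm above the tips. Head bar 152 mm long in x, 34 to 52 mm above the tips. Head and teeth 24 mm thick in y.
- rake: The same rake; origin at the tips of the teeth, under the middle of the handle; axes as rake_grip. Five steel teeth, each 12 mm (x) by 24 mm (y), 34 mm apart, spanning 148 mm in x.
- slat_0_c (a point): Red-brown flat wooden slat, 50 x 85 x 18 mm high (its own x, y, z). Point at its centre, 9 mm above its underside. Starts flat on the tray floor, length across the tray: back row (by the +y end wall), -x side. Between the two rows some 40 mm of floor are free.
- slat_0: The same slat 0; origin at the centre of its underside.
- slat_1_c (a point): Red-brown flat wooden slat, 50 x 85 x 18 mm high (its own x, y, z). Point at its centre, 9 mm above its underside. Starts flat on the tray floor, length across the tray: back row (by the +y end wall), +x side. Between the two rows some 40 mm of floor are free.
- slat_1: The same slat 1; origin at the centre of its underside.
- slat_2_c (a point): Red-brown flat wooden slat, 50 x 85 x 18 mm high (its own x, y, z). Point at its centre, 9 mm above its underside. Starts flat on the tray floor, length across the tray: front row (towards the middle of the tray, with a block lying on it), -x side. Between the two rows some 40 mm of floor are free.
- slat_2: The same slat 2; origin at the centre of its underside.
- slat_3_c (a point): Red-brown flat wooden slat, 50 x 85 x 18 mm high (its own x, y, z). Point at its centre, 9 mm above its underside. Starts flat on the tray floor, length across the tray: front row (towards the middle of the tray, with a block lying on it), +x side. Between the two rows some 40 mm of floor are free.
- slat_3: The same slat 3; origin at the centre of its underside.
- block_0_c (a point): Red-brown wooden block, 28 x 60 x 22 mm high (its own x, y, z). Point at its centre, 11 mm above its underside. Starts lying on top of slat_2 (-x side), length across the tray, its underside 18 mm above the tray floor.
- block_0: The same block 0; origin at the centre of its underside.
- block_1_c (a point): Red-brown wooden block, 28 x 60 x 22 mm high (its own x, y, z). Point at its centre, 11 mm above its underside. Starts lying on top of slat_3 (+x side), length across the tray, its underside 18 mm above the tray floor.
- block_1: The same block 1; origin at the centre of its underside.
- bowl: Bystander: small grey bowl, 84 mm across, 38 mm high. Origin at the centre of its underside.
- stone: Bystander: jagged ochre stone, 44 x 54 x 70 mm high. Origin at the centre of its underside.
- jar: Bystander: glass pigment jar with a black lid, 51 mm across, 63 mm high. Origin at the centre of its underside.
There are look-alikes about, which are no part of the job. What is shaped like the slat_1 but turquoise is not meant.

How it is judged (in metres and radians):
On the way:
1. the rake is lifted off the bench (height (world z) of rake_grip above 0.115 m), for 0.2 s.
At the end, for the whole second after the job is handed in: Each third of the tray holds the centres of two pieces (within 6 mm of a blue line counts for either side); all six centres are inside the tray, at most 16.5 mm above its floor, at rest; the rake stands still on the bench, within 0.12 rad of upright, handle middle below 94 mm (y of any of slat_1_c, slat_2_c, slat_3_c, block_0_c, block_1_c in the frame of tray_floor above 0.059 m and y of any of slat_0_c, slat_2_c, slat_3_c, block_0_c, block_1_c in the frame of tray_floor above 0.059 m and y of any of slat_0_c, slat_1_c, slat_3_c, block_0_c, block_1_c in the frame of tray_floor above 0.059 m and y of any of slat_0_c, slat_1_c, slat_2_c, block_0_c, block_1_c in the frame of tray_floor above 0.059 m and y of any of slat_0_c, slat_1_c, slat_2_c, slat_3_c, block_1_c in the frame of tray_floor above 0.059 m and y of any of slat_0_c, slat_1_c, slat_2_c, slat_3_c, block_0_c in the frame of tray_floor above 0.059 m and (y of slat_1_c in the frame of tray_floor between -0.071 and 0.071 m or y of slat_2_c in the frame of tray_floor between -0.071 and 0.071 m or y of slat_3_c in the frame of tray_floor between -0.071 and 0.071 m or y of block_0_c in the frame of tray_floor between -0.071 and 0.071 m or y of block_1_c in the frame of tray_floor between -0.071 and 0.071 m) and (y of slat_0_c in the frame of tray_floor between -0.071 and 0.071 m or y of slat_2_c in the frame of tray_floor between -0.071 and 0.071 m or y of slat_3_c in the frame of tray_floor between -0.071 and 0.071 m or y of block_0_c in the frame of tray_floor between -0.071 and 0.071 m or y of block_1_c in the frame of tray_floor between -0.071 and 0.071 m) and (y of slat_0_c in the frame of tray_floor between -0.071 and 0.071 m or y of slat_1_c in the frame of tray_floor between -0.071 and 0.071 m or y of slat_3_c in the frame of tray_floor between -0.071 and 0.071 m or y of block_0_c in the frame of tray_floor between -0.071 and 0.071 m or y of block_1_c in the frame of tray_floor between -0.071 and 0.071 m) and (y of slat_0_c in the frame of tray_floor between -0.071 and 0.071 m or y of slat_1_c in the frame of tray_floor between -0.071 and 0.071 m or y of slat_2_c in the frame of tray_floor between -0.071 and 0.071 m or y of block_0_c in the frame of tray_floor between -0.071 and 0.071 m or y of block_1_c in the frame of tray_floor between -0.071 and 0.071 m) and (y of slat_0_c in the frame of tray_floor between -0.071 and 0.071 m or y of slat_1_c in the frame of tray_floor between -0.071 and 0.071 m or y of slat_2_c in the frame of tray_floor between -0.071 and 0.071 m or y of slat_3_c in the frame of tray_floor between -0.071 and 0.071 m or y of block_1_c in the frame of tray_floor between -0.071 and 0.071 m) and (y of slat_0_c in the frame of tray_floor between -0.071 and 0.071 m or y of slat_1_c in the frame of tray_floor between -0.071 and 0.071 m or y of slat_2_c in the frame of tray_floor between -0.071 and 0.071 m or y of slat_3_c in the frame of tray_floor between -0.071 and 0.071 m or y of block_0_c in the frame of tray_floor between -0.071 and 0.071 m) and y of any of slat_1_c, slat_2_c, slat_3_c, block_0_c, block_1_c in the frame of tray_floor below -0.059 m and y of any of slat_0_c, slat_2_c, slat_3_c, block_0_c, block_1_c in the frame of tray_floor below -0.059 m and y of any of slat_0_c, slat_1_c, slat_3_c, block_0_c, block_1_c in the frame of tray_floor below -0.059 m and y of any of slat_0_c, slat_1_c, slat_2_c, block_0_c, block_1_c in the frame of tray_floor below -0.059 m and y of any of slat_0_c, slat_1_c, slat_2_c, slat_3_c, block_1_c in the frame of tray_floor below -0.059 m and y of any of slat_0_c, slat_1_c, slat_2_c, slat_3_c, block_0_c in the frame of tray_floor below -0.059 m and x of slat_0_c in the frame of tray_floor between -0.098 and 0.098 m and y of slat_0_c in the frame of tray_floor between -0.195 and 0.195 m and z of slat_0_c in the frame of tray_floor between 0 and 0.0165 m and linear speed of each of slat_0, slat_1, slat_2, slat_3, block_0, block_1, rake below 0.02 m/s and x of slat_1_c in the frame of tray_floor between -0.098 and 0.098 m and y of slat_1_c in the frame of tray_floor between -0.195 and 0.195 m and z of slat_1_c in the frame of tray_floor between 0 and 0.0165 m and x of slat_2_c in the frame of tray_floor between -0.098 and 0.098 m and y of slat_2_c in the frame of tray_floor between -0.195 and 0.195 m and z of slat_2_c in the frame of tray_floor between 0 and 0.0165 m and x of slat_3_c in the frame of tray_floor between -0.098 and 0.098 m and y of slat_3_c in the frame of tray_floor between -0.195 and 0.195 m and z of slat_3_c in the frame of tray_floor between 0 and 0.0165 m and x of block_0_c in the frame of tray_floor between -0.098 and 0.098 m and y of block_0_c in the frame of tray_floor between -0.195 and 0.195 m and z of block_0_c in the frame of tray_floor between 0 and 0.0165 m and x of block_1_c in the frame of tray_floor between -0.098 and 0.098 m and y of block_1_c in the frame of tray_floor between -0.195 and 0.195 m and z of block_1_c in the frame of tray_floor between 0 and 0.0165 m and height (world z) of rake_grip below 0.094 m and angle between rake_grip's own z axis and vertical below 0.12 rad); the robot touches nothing.
It fails at once if the gripper or arm touches a wooden piece (contact force between any of the fingers, the arm and slat_0 above 0.5 N or contact force between any of the fingers, the arm and slat_1 above 0.5 N or contact force between any of the fingers, the arm and slat_2 above 0.5 N or contact force between any of the fingers, the arm and slat_3 above 0.5 N or contact force between any of the fingers, the arm and block_0 above 0.5 N or contact force between any of the fingers, the arm and block_1 above 0.5 N).
It fails at once if the bowl, the ochre stone or the jar is moved by more than 30 mm (distance of any of bowl, stone, jar from where it was at the start of the episode above 0.03 m).
It also fails if it takes over 54 s, if anything falls off the work surface, if the arm or the gripper's body presses on something with over 40 N, if the wrist force passes 120 N, or if a joint passes its speed limit or range.

## Working session

There is one attempt and no reset: what is moved stays moved. The work goes in short steps, Python scripts to look and compute and a shell command to move; the robot and the scene stay as the last step left them, time stands still between calls to the robot, and variables do not carry over. Pictures are saved under pics/ and viewed, at most 12 in all, crops included, and the job is handed in when it is done.

```bash
ls; mkdir -p pics; cat > h.py <<'E'
import numpy as np, cv2
from station import bot
def shot(name,fn=None):
    s=bot.observe(); c=bot.read_camera(name)
    if fn: cv2.imwrite('pics/'+fn,c['frame'][:,:,::-1])
    if 'cam_to_world' in c: T=np.array(c['cam_to_world'])
    else:
        W=np.eye(4);W[:3,:3]=s['orientation'];W[:3,3]=s['eef_pos'];T=W@np.array(c['hand_eye'])
    f=240/np.tan(np.radians(c['vertical_fov'])/2)
    z=c['range_z'].astype(float); v,u=np.mgrid[:480,:640]
    P=np.stack([(u-c['cx'])*z/f,(v-c['cy'])*z/f,z,np.ones_like(z)],-1)@T.T
    P[z==0]=np.nan
    return c['frame'],P[...,:3],T,f,c
E
python3 - <<'E'
from h import *
print(bot.observe())
a=shot('scene','s0.png');b=shot('side','d0.png')
np.savez('s0.npz',f=a[0],P=a[1]);np.savez('d0.npz',f=b[0],P=b[1])
print(a[2],b[2])
E
```

```text
pics
{'t': 0.0, 'joint_pos': array([ 1.04468497e+00,  3.81165962e-01,  1.29826905e+00, -2.00512534e-05,
        1.46358278e+00, -2.15314638e-01]), 'qd': array([-0.00034844,  0.00072316, -0.00044188,  0.00060034, -0.00091197,
        0.00221087]), 'joint_torque': array([ 2.52045858e-03, -4.37924159e+01, -2.24565017e+01,  7.15117157e-02,
        3.51772481e-02, -1.16755641e-04]), 'eef_pos': array([168.06719305, 523.39164491, 238.15110007]), 'orientation': array([[-9.52090784e-01,  3.05814735e-01, -6.98429200e-04],
       [ 3.05815400e-01,  9.52090016e-01, -1.24242543e-03],
       [ 2.85015465e-04, -1.39649220e-03, -9.99998984e-01]]), 'wrist_force': array([-1.23702058,  0.22623415,  0.35386367]), 'wrist_torque': array([-0.03534378,  0.02625653, -0.01034437]), 'gripper_force': 0.0, 'grip_width': 87.98817069429354}
[[-8.87784022e-01 -2.92802554e-01  3.55114340e-01  1.93873982e+02]
 [-4.59800058e-01  5.98709378e-01 -6.55843722e-01  6.69728197e+02]
 [-2.05775686e-02 -7.45529172e-01 -6.66155251e-01  7.57612703e+02]
 [ 0.00000000e+00  0.00000000e+00  0.00000000e+00  1.00000000e+00]] [[-9.99238094e-01 -1.01553758e-02  3.76842055e-02  4.95876027e+02]
 [-3.70444799e-02  5.50730271e-01 -8.33860825e-01  1.13847884e+03]
 [-1.22856626e-02 -8.34621493e-01 -5.50686867e-01  8.26600893e+02]
 [ 0.00000000e+00  0.00000000e+00  0.00000000e+00  1.00000000e+00]]
```

View pics/s0.png

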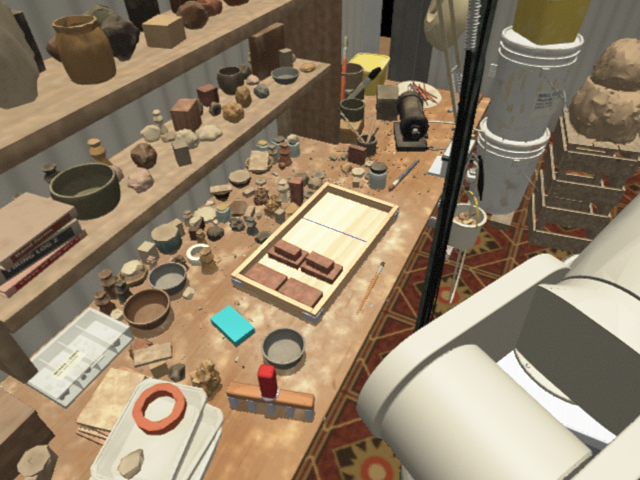

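View pics/d0.png

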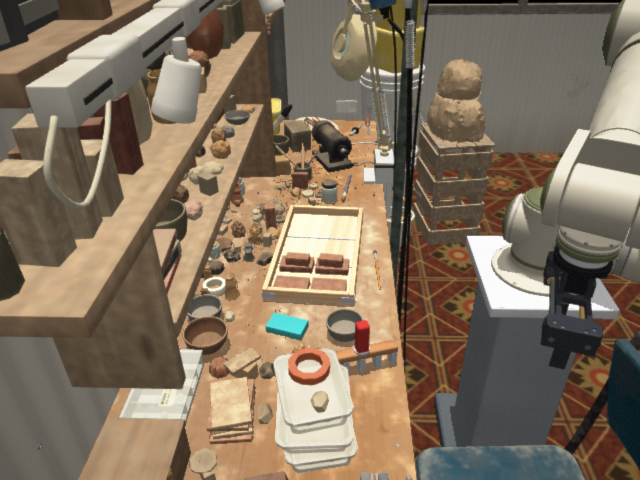

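```bash
python3 - <<'E'
import numpy as np,cv2
for n in ['s0','d0']:
    d=np.load(n+'.npz');P=d['P'];f=d['f'].astype(int);hsv=cv2.cvtColor(d['f'],cv2.COLOR_RGB2HSV)
    box={'s0':(225,178,405,318),'d0':(255,200,368,310)}[n]
    M=np.zeros(P.shape[:2],bool);M[box[1]:box[3],box[0]:box[2]]=1
    m=M&(abs(P[...,2]-37)<4)&(hsv[...,2]>120); q=P[m][:,:2].astype(np.float32)
    # keep the biggest cluster
    img=np.zeros((1000,1000),np.uint8); 
    ij=np.round(q+[0,500]).astype(int); ok=((ij>=0)&(ij<1000)).all(1); img[ij[ok,1],ij[ok,0]]=255
    img=cv2.morphologyEx(img,cv2.MORPH_CLOSE,np.ones((9,9)))
    k,l,st,ce=cv2.connectedComponentsWithStats(img); i=1+st[1:,4].argmax()
    ys,xs=np.nonzero(l==i); r=cv2.minAreaRect(np.c_[xs,ys-500].astype(np.float32)); print(n,'tray',r,cv2.boxPoints(r).round().tolist())
    print('bench',np.nanmedian(P[M&(P[...,2]<6)&(P[...,2]>-8)][:,2]),'floor',np.nanmedian(P[M&(abs(P[...,2]-12)<5)][:,2]))
    R=np.zeros_like(M); b={'s0':(215,355,330,425),'d0':(325,315,405,375)}[n]; R[b[1]:b[3],b[0]:b[2]]=1
    red=R&(hsv[...,1]>180)&((hsv[...,0]<6)|(hsv[...,0]>174))
    q=P[red];t=np.nanmax(q[:,2]);print('handle top z',np.nanpercentile(q[:,2],98)); q=q[q[:,2]>np.nanpercentile(q[:,2],95)-5]
    print(' handle top',cv2.minAreaRect(q[:,:2].astype(np.float32)),q.mean(0))
    q=P[R&(abs(P[...,2]-52)<3.5)&~red]; q=q[np.linalg.norm(q[:,:2]-np.median(q[:,:2],0),axis=1)<110]
    r=cv2.minAreaRect(q[:,:2].astype(np.float32));print(' head',r,len(q))
    for z,nm,lo in [(52,'block',30),(30,'slat',40)]:
        w=M&(abs(P[...,2]-z)<4.5)&(hsv[...,2]<150)&((hsv[...,0]<12)|(hsv[...,0]>170))
        k,l,st,ce=cv2.connectedComponentsWithStats(w.astype(np.uint8))
        for i in range(1,k):
            if st[i,4]>lo: q=P[l==i]; print(' ',nm,st[i,4],q.mean(0).round(1),cv2.minAreaRect(q[:,:2].astype(np.float32)))
    for nm,b in {'s0':[('stone',(190,355,222,395)),('bowl',(260,328,308,368)),('jar',(366,160,390,190))],'d0':[]}[n]:
        q=P[b[1]:b[3],b[0]:b[2]].reshape(-1,3);q=q[q[:,2]>10];print(nm,np.nanmin(q,0),np.nanmax(q,0))
E
```

```text
s0 tray ((571.4290161132812, -52.11073303222656), (416.51220703125, 222.72108459472656), 85.83350372314453) [[445.0, -252.0], [667.0, -268.0], [698.0, 148.0], [475.0, 164.0]]
bench -0.5442114032829295 floor 11.444775525197429
handle top z 122.90865316637593
 handle top ((460.6489562988281, 357.33685302734375), (23.015098571777344, 21.861251831054688), 21.257535934448242) [459.91321418 357.78348179 120.55889661]
 head ((461.4016418457031, 358.55230712890625), (151.49977111816406, 27.204557418823242), 16.885208129882812) 902
  block 33 [ 708.4 -180.4   51.8] ((706.1241455078125, -181.77438354492188), (33.4362678527832, 16.518779754638672), 53.81864929199219)
  block 41 [536.8  42.4  49.9] ((536.3924560546875, 41.96406555175781), (8.211166381835938, 58.075496673583984), 78.12973022460938)
  slat 47 [618.1  45.5  27.8] ((621.450439453125, 44.89501190185547), (6.399549961090088, 80.40746307373047), 88.1659927368164)
  slat 47 [526.6  39.7  31.5] ((530.2405395507812, 39.89455795288086), (62.71232223510742, 23.829809188842773), 15.96755313873291)
  slat 49 [528.3  51.8  27.6] ((531.00311279
[... 301 characters left out ...]
5489628] [ 617.00460338 -334.65449144   67.03427108]
d0 tray ((568.9910278320312, -52.95478820800781), (424.6328125, 220.6943359375), 85.75315856933594) [[443.0, -257.0], [663.0, -273.0], [695.0, 151.0], [475.0, 167.0]]
bench 0.29311942577231775 floor 12.208595634077028
handle top z 123.02320489722761
 handle top ((461.40802001953125, 358.6197814941406), (23.020061492919922, 20.96142578125), 17.536327362060547) [461.30248237 359.69270847 120.87543824]
 head ((449.2856750488281, 354.1283874511719), (128.15931701660156, 27.715274810791016), 16.691343307495117) 438
  slat 62 [612.7  41.   30.1] ((618.1558837890625, 40.442237854003906), (15.520299911499023, 60.16983413696289), 87.19985961914062)
```

```bash
python3 -m pendant '[[[-0.035,-0.007,0,-7],[-0.075,-0.015,0,-14],[-0.115,-0.023,0,-21],[-0.155,-0.031,0,-28],[-0.195,-0.040,0,-34.7]]]' 0.088 40; python3 - <<'E'
from h import *
import h
s=bot.observe();R=np.array(s['orientation']);p=np.array(s['eef_pos'])
print(s['t'],p,np.degrees(np.arctan2(R[1,1],R[0,1])),(R.T@(np.array([461,358.2,180])-p)).round(1))
E
```

```text
t: 0.52
eef_pos: [331.6, 431.5, 238.5]
orientation: [[-0.964, -0.265, -0.001], [-0.265, 0.964, -0.0], [0.001, -0.0, -1.0]]
wrist_force: [-0.9, 1.4, 0.2]
grip_width: 88.0
gripper_force: 0.0
0.5167 [331.61897323 431.50292981 238.48019066] 105.34215432973939 [-105.4 -104.9   58.4]
```

```bash
python3 - <<'E'
import cv2
a=cv2.imread('pics/s0.png')[178:320,225:405];cv2.imwrite('pics/c0.png',cv2.resize(a,None,fx=4.2,fy=4.2,interpolation=cv2.INTER_CUBIC))
E
```

```text
(no output)
```

View pics/c0.png

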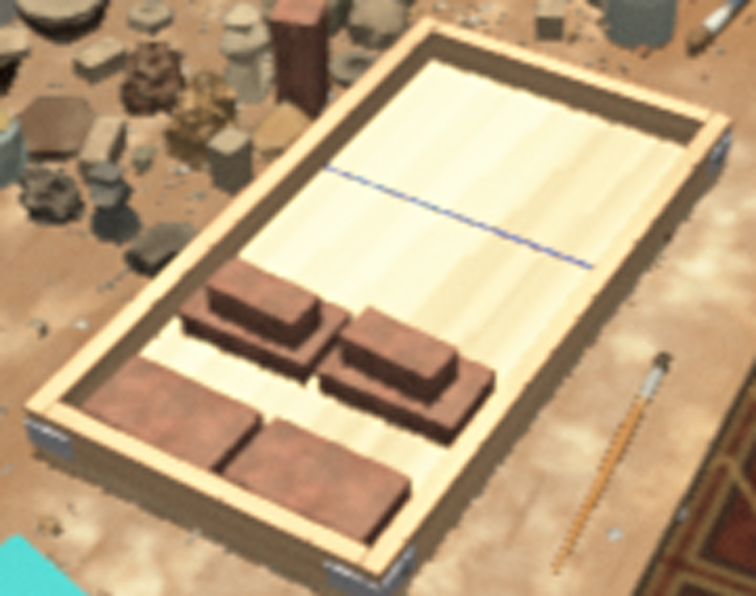

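```bash
cat >> h.py <<'E'
C=np.array([570.5,-52.4]);a=np.radians(-4.15);TX=np.array([np.cos(a),np.sin(a)]);TY=np.array([-np.sin(a),np.cos(a)])
def tray(p): d=np.asarray(p)[...,:2]-C; return np.stack([d@TX,d@TY],-1)
def ray(u,v,z,T,f,c):
    d=T[:3,:3]@[(u-c['cx'])/f,(v-c['cy'])/f,1];o=T[:3,3];return o+d*(z-o[2])/d[2]
def goto(x,y):  # rake centre at tray x,y -> tool shifts mm
    s=bot.observe();R=np.array(s['orientation']);p=np.array(s['eef_pos'])
    w=C+x*TX+y*TY; print('t',s['t'],'p',p.round(1),'tray',tray(p).round(1),'yang',np.degrees(np.arctan2(R[1,1],R[0,1])).round(2),'shift',(R.T@np.r_[w-p[:2],0]).round(1))
E
python3 - <<'E'
from h import *
_,_,T,f,c=shot('scene')
for n,z,pts in [('back front edge',30,[(145,358),(262,420),(275,422),(410,490)]),('front near bottom',12,[(183,325),(308,380),(322,398),(447,442)]),('front near top',30,[(181,312),(308,362),(320,378),(447,430)]),('block near top',52,[(208,283),(300,330),(343,340),(437,388)]),('block far top',52,[(237,260),(320,297),(370,308),(457,350)]),
 ('wall in top near corners',37,[(62,403),(362,560)]),('far in top',37,[(430,32),(708,126)]),('line',12,[(328,168),(592,267)])]:
    print(n,[tray(ray(225+u/4.2-.4,178+v/4.2-.4,z,T,f,c)).round().tolist() for u,v in pts])
E
python3 -m pendant '[[[-0.035,-0.035,0.01,-1.5],[-0.07,-0.07,0.02,-1.5],[-0.1054,-0.1049,0.04,-1.5],[-0.1054,-0.1049,0.058,-1.5],[-0.1054,-0.1049,0.058,-1.5]]]' 0.088; python3 - <<'E'
from h import *
s=bot.observe();R=np.array(s['orientation']);p=np.array(s['eef_pos'])
print(s['t'],p,np.degrees(np.arctan2(R[1,1],R[0,1])),(R.T@(np.array([461,358.2,73])-p)).round(1))
shot('wrist','w0.png')
E
```

```text
back front edge [[81.0, 140.0], [-0.0, 146.0], [-7.0, 144.0], [-92.0, 149.0]]
front near bottom [[91.0, 95.0], [5.0, 95.0], [-9.0, 103.0], [-83.0, 97.0]]
front near top [[85.0, 101.0], [2.0, 98.0], [-10.0, 105.0], [-87.0, 104.0]]
block near top [[71.0, 93.0], [6.0, 98.0], [-18.0, 93.0], [-78.0, 98.0]]
block far top [[68.0, 69.0], [11.0, 71.0], [-17.0, 65.0], [-73.0, 69.0]]
wall in top near corners [[93.0, 195.0], [-98.0, 204.0]]
far in top [[97.0, -192.0], [-101.0, -191.0]]
line [[96.0, -65.0], [-87.0, -66.0]]
t: 0.98
eef_pos: [461.7, 355.0, 175.6]
orientation: [[-0.96, -0.279, -0.006], [-0.279, 0.96, -0.004], [0.007, -0.002, -1.0]]
wrist_force: [-0.6, -0.3, -0.5]
grip_width: 87.6
gripper_force: 0.0
0.9833 [461.72618204 355.01111807 175.58587224] 106.21424807118345 [ -0.9   3.5 102.6]
```

View pics/w0.png

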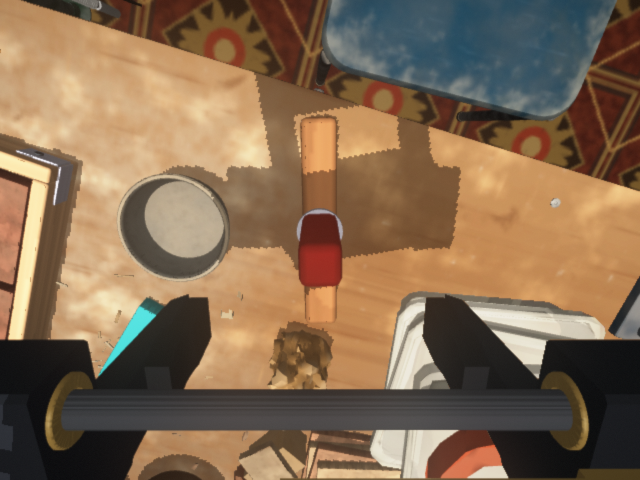

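```bash
python3 -m pendant '[[[0,0,0,0],[0,0,0.035,0],[0,0,0.07,0]]]' 0.088;  python3 - <<'E'
from h import *
s=bot.observe();R=np.array(s['orientation']);p=np.array(s['eef_pos'])
print(s['t'],p,np.degrees(np.arctan2(R[1,1],R[0,1])),(R.T@(np.array([461,358.2,73])-p)).round(1))
E
```

```text
t: 1.28
eef_pos: [459.4, 360.3, 112.9]
orientation: [[-0.958, -0.286, 0.006], [-0.286, 0.958, 0.003], [-0.007, 0.001, -1.0]]
wrist_force: [0.0, 1.6, -1.4]
grip_width: 87.8
gripper_force: 0.0
1.2833 [459.41881985 360.32125326 112.8665017 ] 106.59791892690943 [-0.6 -2.5 39.9]
```

```bash
python3 -m pendant '[[[0,0,0.018,0],[0,0,0.037,0],[0,0,0.037,0],[0,0,0.037,0]]]' 0.088;python3 -m pendant '[[[0,0,0,0],[0,0,0,0],[0,0,0,0],[0,0,0,0],[0,0,0,0]]]' 0 50;python3 -m pendant '[[[0,0,0,0],[0,0,0,0],[0,0,0,0]]]' 0 50; python3 - <<'E'
from h import *
goto(0,82)
E
```

```text
t: 1.62
eef_pos: [458.6, 359.6, 74.7]
orientation: [[-0.958, -0.286, 0.0], [-0.286, 0.958, 0.0], [-0.0, 0.0, -1.0]]
wrist_force: [0.6, 0.6, 0.2]
grip_width: 87.9
gripper_force: 0.0
t: 2.03
eef_pos: [459.5, 358.7, 74.3]
orientation: [[-0.959, -0.284, 0.001], [-0.284, 0.959, 0.0], [-0.001, 0.0, -1.0]]
wrist_force: [-0.6, -1.6, -0.0]
grip_width: 56.8
gripper_force: 0.0
t: 2.28
eef_pos: [459.4, 358.6, 73.8]
orientation: [[-0.959, -0.284, -0.0], [-0.284, 0.959, 0.0], [0.0, 0.0, -1.0]]
wrist_force: [1.0, -0.4, 0.1]
grip_width: 36.5
gripper_force: 0.0
t 2.2833 p [459.4 358.6  73.8] tray [-140.6  401.8] yang 106.49 shift [ -18.8 -348.9   -0. ]
```

```bash
python3 -m pendant '[[[0,0,0,0],[0,0,0,0],[0,0,0,0],[0,0,0,0],[0,0,0,0]]]' 0 50; python3 -m pendant '[[[0,0,-0.02,0],[0,0,-0.05,0],[0,0,-0.08,0],[0,0,-0.08,0],[0,0,-0.08,0]]]'; python3 - <<'E'
from h import *
goto(0,135)
shot('side','d1.png')
E
```

```text
t: 2.7
eef_pos: [459.3, 358.5, 73.6]
orientation: [[-0.959, -0.284, -0.0], [-0.284, 0.959, -0.0], [0.0, -0.0, -1.0]]
wrist_force: [0.0, -0.3, -3.0]
grip_width: 23.8
gripper_force: 50.0
t: 3.12
eef_pos: [459.6, 358.8, 154.6]
orientation: [[-0.959, -0.284, 0.002], [-0.284, 0.959, 0.001], [-0.002, 0.0, -1.0]]
wrist_force: [-0.3, -0.0, -4.1]
grip_width: 23.4
gripper_force: 50.0
t 3.1167 p [459.6 358.8 154.6] tray [-140.4  402. ] yang 106.5 shift [-3.720e+01 -2.994e+02 -1.000e-01]
```

View pics/d1.png

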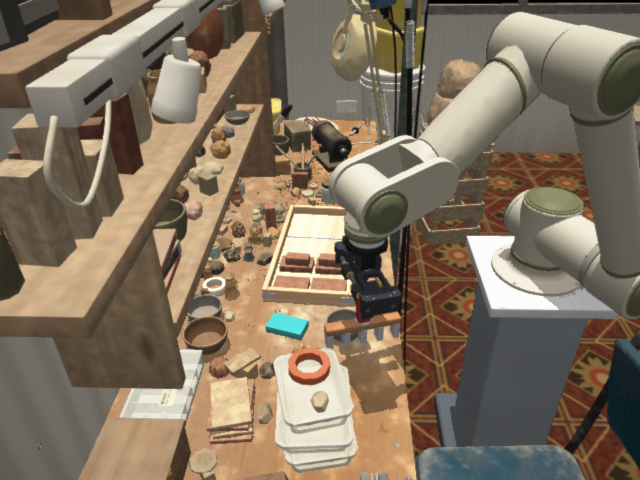

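```bash
python3 -m pendant '[[[-0.002,-0.02,0,2],[-0.006,-0.055,0,6.5],[-0.010,-0.093,0,11.5],[-0.014,-0.132,0,16],[-0.018,-0.170,0,20.65]]]'; python3 -m pendant '[[[0,0,0,0]]]'; python3 - <<'E'
from h import *
goto(0,122)
E
```

```text
t: 3.58
eef_pos: [524.4, 198.9, 151.7]
orientation: [[-0.997, 0.076, -0.004], [0.076, 0.997, -0.001], [0.004, -0.001, -1.0]]
wrist_force: [0.0, 0.1, -3.2]
grip_width: 23.7
gripper_force: 50.0
t: 3.67
eef_pos: [526.6, 195.1, 151.7]
orientation: [[-0.997, 0.082, -0.002], [0.082, 0.997, -0.002], [0.002, -0.003, -1.0]]
wrist_force: [0.0, -0.0, -3.1]
grip_width: 23.8
gripper_force: 50.0
t 3.6667 p [526.6 195.1 151.7] tray [-61.7 243.7] yang 85.3 shift [ -62.8 -121.1    0.2]
```

```bash
python3 -m pendant '[[[-0.012,-0.024,0,0],[-0.03,-0.058,0,0],[-0.048,-0.092,0,0],[-0.063,-0.121,0,0],[-0.063,-0.121,0,0]]]'; python3 -m pendant '[[[0,0,0,0],[0,0,0,0]]]'; python3 - <<'E'
from h import *
goto(0,122)
shot('scene','s1.png')
E
```

```text
t: 4.08
eef_pos: [580.4, 70.4, 151.5]
orientation: [[-0.997, 0.077, -0.002], [0.077, 0.997, -0.001], [0.002, -0.002, -1.0]]
wrist_force: [0.3, 0.0, -2.4]
grip_width: 23.8
gripper_force: 50.0
t: 4.25
eef_pos: [578.1, 76.0, 152.3]
orientation: [[-0.997, 0.072, -0.003], [0.072, 0.997, 0.001], [0.003, 0.0, -1.0]]
wrist_force: [0.4, -0.2, -2.6]
grip_width: 23.7
gripper_force: 50.0
t 4.25 p [578.1  76.  152.3] tray [ -1.7 128.6] yang 85.85 shift [-1.7 -6.6 -0. ]
```

View pics/s1.png

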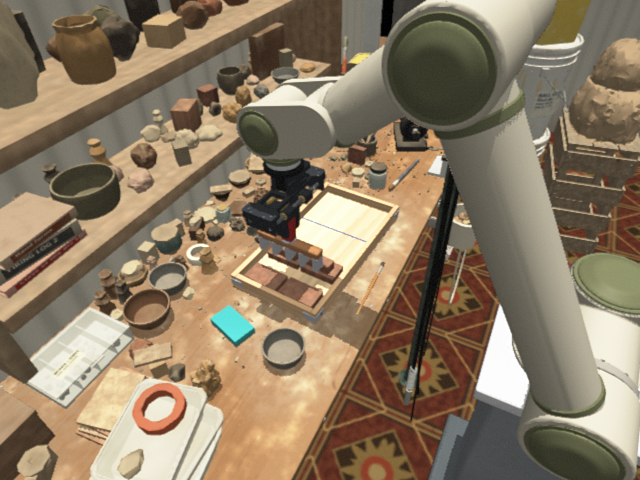

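```bash
python3 -m pendant '[[[-0.002,-0.003,0.015,0],[-0.002,-0.003,0.03,0],[-0.002,-0.003,0.045,0],[-0.002,-0.003,0.045,0],[-0.002,-0.003,0.045,0]]]';  python3 - <<'E'
from h import *
goto(0,50)
E
```

```text
t: 4.72
eef_pos: [580.1, 73.4, 108.4]
orientation: [[-0.997, 0.071, -0.002], [0.071, 0.997, 0.0], [0.002, 0.0, -1.0]]
wrist_force: [0.1, -0.0, -3.4]
grip_width: 23.6
gripper_force: 50.0
t 4.7167 p [580.1  73.4 108.4] tray [  0.5 126.2] yang 85.94 shift [  0.6 -76.2  -0. ]
```

```bash
python3 -m pendant '[[[0,-0.007,0.001,0],[0,-0.015,0.001,0],[0,-0.023,0.001,0],[0,-0.031,0.001,0],[0,-0.039,0.001,0]]]'; python3 -m pendant '[[[0,-0.008,0,0],[0,-0.016,0,0],[0,-0.024,0,0],[0,-0.032,0,0],[0,-0.040,0,0]]]';python3 -m pendant '[[[0,0,0,0],[0,0,0,0]]]'; python3 - <<'E'
from h import *
goto(0,122)
a=shot('scene');cv2.imwrite('pics/s2.png',cv2.resize(a[0][178:320,225:405,::-1],None,fx=4.2,fy=4.2,interpolation=cv2.INTER_CUBIC))
E
```

```text
t: 5.13
eef_pos: [578.0, 32.4, 108.2]
orientation: [[-0.997, 0.073, 0.001], [0.073, 0.997, 0.0], [-0.001, 0.0, -1.0]]
wrist_force: [0.8, 0.8, -2.9]
grip_width: 23.6
gripper_force: 50.0
t: 5.55
eef_pos: [575.0, -7.4, 107.7]
orientation: [[-0.997, 0.073, -0.0], [0.073, 0.997, -0.0], [0.0, -0.0, -1.0]]
wrist_force: [-0.1, 2.8, -2.5]
grip_width: 23.5
gripper_force: 50.0
t: 5.72
eef_pos: [575.0, -6.9, 107.7]
orientation: [[-0.997, 0.073, -0.0], [0.073, 0.997, 0.0], [0.0, 0.0, -1.0]]
wrist_force: [-1.1, 0.9, -3.0]
grip_width: 23.7
gripper_force: 50.0
t 5.7167 p [575.   -6.9 107.7] tray [ 1.2 45.7] yang 85.8 shift [ 1.3 76.3  0. ]
```

View pics/s2.png

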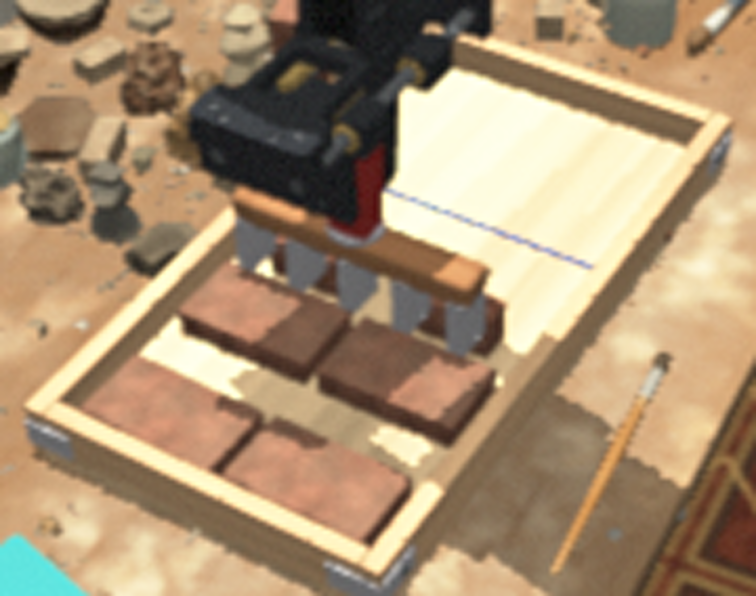

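```bash
python3 -m pendant '[[[0,0.003,-0.008,0],[0,0.022,-0.008,0],[0.001,0.044,-0.008,0],[0.001,0.066,-0.008,0],[0.001,0.0765,-0.008,0]]]'; python3 -m pendant '[[[0,0,0,0],[0,0,0,0],[0,0,0,0],[0,0,0,0]]]';python3 - <<'E'
from h import *
goto(0,122)
E
```

```text
t: 6.18
eef_pos: [579.5, 72.6, 116.4]
orientation: [[-0.998, 0.07, 0.001], [0.07, 0.998, 0.001], [-0.0, 0.001, -1.0]]
wrist_force: [-0.6, -0.3, -2.8]
grip_width: 23.8
gripper_force: 50.0
t: 6.52
eef_pos: [579.7, 68.9, 115.8]
orientation: [[-0.997, 0.073, 0.0], [0.073, 0.997, -0.0], [-0.0, -0.0, -1.0]]
wrist_force: [0.7, -0.3, -2.7]
grip_width: 23.5
gripper_force: 50.0
t 6.5167 p [579.7  68.9 115.8] tray [  0.4 121.6] yang 85.79 shift [ 0.4  0.4 -0. ]
```

```bash
python3 -m pendant '[[[0,0,0.005,0],[0,0,0.010,0],[0,0,0.018,0],[0,0,0.018,0]]]'; python3 -m pendant '[[[0,0,0.005,0],[0,0,0.009,0],[0,0,0.009,0]]]';python3 - <<'E'
from h import *
goto(0,-5)
E
```

```text
t: 6.85
eef_pos: [578.7, 69.7, 95.7]
orientation: [[-0.997, 0.073, -0.003], [0.073, 0.997, 0.0], [0.003, -0.0, -1.0]]
wrist_force: [-0.6, 1.3, -3.4]
grip_width: 23.7
gripper_force: 50.0
t: 7.1
eef_pos: [579.2, 69.9, 87.8]
orientation: [[-0.997, 0.072, -0.001], [0.072, 0.997, 0.0], [0.001, 0.0, -1.0]]
wrist_force: [-1.0, -0.5, -2.6]
grip_width: 23.6
gripper_force: 50.0
t 7.1 p [579.2  69.9  87.8] tray [-1.000e-01  1.226e+02] yang 85.85 shift [-1.000e-01 -1.276e+02 -0.000e+00]
```

```bash
for i in 1; do python3 -m pendant '[[[0,-0.008,-0.0005,0],[0,-0.016,-0.0005,0],[0,-0.025,-0.0005,0],[0,-0.034,-0.0005,0],[0,-0.043,-0.0005,0]]]'; python3 -m pendant '[[[0,-0.009,0,0],[0,-0.018,0,0],[0,-0.027,0,0],[0,-0.035,0,0],[0,-0.043,0,0]]]'; python3 -m pendant '[[[0,-0.009,0,0],[0,-0.018,0,0],[0,-0.027,0,0],[0,-0.035,0,0],[0,-0.042,0,0]]]'; python3 -m pendant '[[[0,0,0,0],[0,0,0,0]]]';done;python3 - <<'E'
from h import *
goto(0,-5)
a=shot('scene');cv2.imwrite('pics/s3.png',cv2.resize(a[0][178:320,225:405,::-1],None,fx=4.2,fy=4.2,interpolation=cv2.INTER_CUBIC))
E
```

```text
t: 7.52
eef_pos: [576.5, 26.0, 89.5]
orientation: [[-0.997, 0.073, 0.0], [0.073, 0.997, 0.0], [-0.0, 0.0, -1.0]]
wrist_force: [0.4, 1.3, -3.1]
grip_width: 23.7
gripper_force: 50.0
t: 7.93
eef_pos: [573.4, -16.6, 89.4]
orientation: [[-0.997, 0.073, 0.0], [0.073, 0.997, 0.0], [-0.0, 0.0, -1.0]]
wrist_force: [0.1, 3.2, -1.6]
grip_width: 23.4
gripper_force: 50.0
t: 8.35
eef_pos: [570.2, -58.7, 89.2]
orientation: [[-0.997, 0.073, -0.0], [0.073, 0.997, -0.0], [0.0, -0.0, -1.0]]
wrist_force: [0.0, 2.5, -0.5]
grip_width: 23.8
gripper_force: 50.0
t: 8.52
eef_pos: [570.2, -58.5, 89.1]
orientation: [[-0.997, 0.073, -0.0], [0.073, 0.997, -0.001], [0.0, -0.001, -1.0]]
wrist_force: [-1.0, -0.5, -3.6]
grip_width: 23.5
gripper_force: 50.0
t 8.5167 p [570.2 -58.5  89.1] tray [ 0.1 -6.1] yang 85.82 shift [ 0.1  1.1 -0. ]
```

View pics/s3.png

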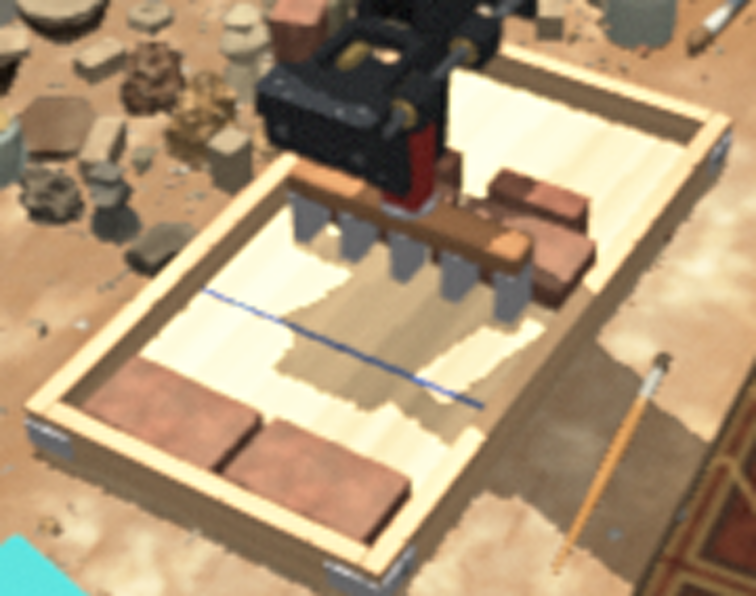

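```bash
python3 -m pendant '[[[0,0.010,0,0],[0,0.016,-0.01,0],[0,0.02,-0.035,0],[0,0.025,-0.066,0],[0.01,0.050,-0.066,0]]]'; python3 -m pendant '[[[0.01,0.035,0,-2],[0.025,0.072,0,-4],[0.040,0.11,0,-7],[0.055,0.147,0,-10],[0.07,0.180,0,-14]]]'; python3 -m pendant '[[[0,0,0,0],[0,0,0,0]]]';python3 - <<'E'
from h import *
s=bot.observe();R=np.array(s['orientation']);p=np.array(s['eef_pos'])
print(s['t'],p,np.degrees(np.arctan2(R[1,1],R[0,1])),(R.T@(np.array([459.4,358.5,73])-p)).round(1))
a=shot('scene');cv2.imwrite('pics/s4.png',cv2.resize(a[0][178:320,225:405,::-1],None,fx=4.2,fy=4.2,interpolation=cv2.INTER_CUBIC))
E
```

```text
t: 8.98
eef_pos: [567.3, -8.6, 161.3]
orientation: [[-0.997, 0.074, 0.011], [0.074, 0.997, -0.004], [-0.011, -0.003, -1.0]]
wrist_force: [1.0, -0.4, -2.0]
grip_width: 23.7
gripper_force: 50.0
t: 9.4
eef_pos: [505.9, 180.4, 156.1]
orientation: [[-0.985, -0.175, 0.001], [-0.175, 0.985, 0.0], [-0.001, 0.0, -1.0]]
wrist_force: [0.7, -0.1, -2.9]
grip_width: 23.5
gripper_force: 50.0
t: 9.57
eef_pos: [506.2, 179.8, 156.0]
orientation: [[-0.985, -0.175, 0.001], [-0.175, 0.985, -0.0], [-0.001, -0.0, -1.0]]
wrist_force: [0.0, 0.1, -3.1]
grip_width: 23.4
gripper_force: 50.0
9.5667 [506.18918527 179.79977541 156.04279121] 100.09567226390763 [ 14.8 184.2  83. ]
```

View pics/s4.png

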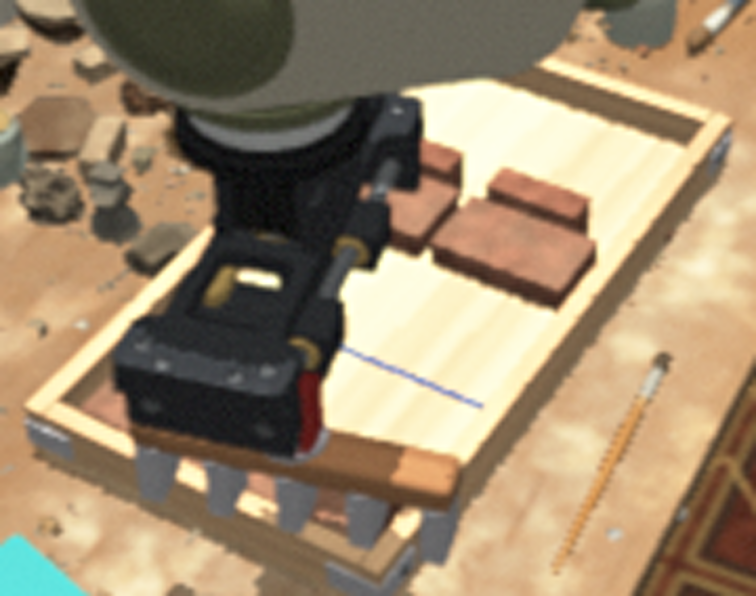

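```bash
python3 -m pendant '[[[0.003,0.025,0,-1],[0.006,0.065,0,-2.5],[0.009,0.105,0,-4],[0.012,0.145,0,-5.5],[0.0148,0.184,0,-6.4]]]'; python3 -m pendant '[[[0,0,0,0],[0,0,0,0],[0,0,0,0]]]';python3 - <<'E'
from h import *
s=bot.observe();R=np.array(s['orientation']);p=np.array(s['eef_pos'])
print(s['t'],p,np.degrees(np.arctan2(R[1,1],R[0,1])),(R.T@(np.array([459.4,358.5,73])-p)).round(1))
for cam in ['scene','side']:
    f,P,T,fo,c=shot(cam,cam+'9.png');hsv=cv2.cvtColor(f,cv2.COLOR_RGB2HSV)
    q=tray(P)
    w=(abs(q[...,0])<97)&(abs(q[...,1])<193)&(P[...,2]>18)&(hsv[...,2]<190)&((hsv[...,0]<12)|(hsv[...,0]>170))&(P[...,2]<60)
    k,l,st,ce=cv2.connectedComponentsWithStats(w.astype(np.uint8))
    for i in range(1,k):
        if st[i,4]>25: m=l==i;print(cam,st[i],'xy range',np.percentile(q[m],[3,97],0).round().tolist(),'z',np.percentile(P[m][:,2],[5,50,95]).round(1))
a=cv2.imread('pics/side9.png')[195:310,250:375];cv2.imwrite('pics/d9.png',cv2.resize(a,None,fx=5,fy=5,interpolation=cv2.INTER_CUBIC))
E
```

```text
t: 10.03
eef_pos: [461.2, 357.0, 155.6]
orientation: [[-0.96, -0.279, 0.0], [-0.279, 0.96, -0.0], [-0.0, -0.0, -1.0]]
wrist_force: [0.9, -0.1, -2.5]
grip_width: 23.3
gripper_force: 50.0
t: 10.28
eef_pos: [461.7, 355.3, 155.3]
orientation: [[-0.96, -0.279, 0.0], [-0.279, 0.96, -0.001], [0.0, -0.001, -1.0]]
wrist_force: [1.0, -0.2, -2.5]
grip_width: 23.5
gripper_force: 50.0
10.2833 [461.7111945  355.32751481 155.25299464] 106.17949480527025 [ 1.3  3.7 82.3]
scene [310 293  12  14  46] xy range [[-88.0, 147.0], [-86.0, 186.0]] z [19.8 25.4 30.4]
side [296 226  21  10 108] xy range [[14.0, -81.0], [65.0, -60.0]] z [29.1 34.  41.2]
side [326 227  17  12 101] xy range [[-62.0, -80.0], [-20.0, -52.0]] z [28.6 33.1 40.6]
side [288 235  31  11 125] xy range [[3.0, -41.0], [80.0, -16.0]] z [18.5 25.  31.8]
side [321 242  12   5  44] xy range [[-39.0, -24.0], [-9.0, -17.0]] z [19.2 24.6 30.7]
```

View pics/d9.png

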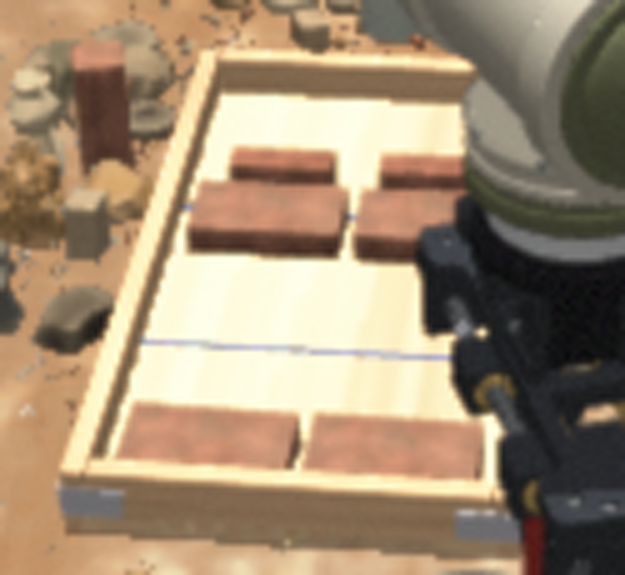

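```bash
python3 -m pendant '[[[0,0,0.02,0],[0,0,0.045,0],[0,0,0.065,0],[0,0,0.071,0],[0,0,0.071,0]]]'; python3 -m pendant '[[[0,0,0.003,0],[0,0,0.006,0],[0,0,0.009,0],[0,0,0.009,0]]]'
```

```text
t: 10.8
eef_pos: [461.1, 354.9, 83.1]
orientation: [[-0.961, -0.278, -0.003], [-0.278, 0.961, -0.001], [0.003, -0.001, -1.0]]
wrist_force: [-0.9, 0.3, -2.9]
grip_width: 23.7
gripper_force: 50.0
t: 11.13
eef_pos: [461.2, 356.1, 75.4]
orientation: [[-0.96, -0.28, 0.0], [-0.28, 0.96, 0.0], [-0.0, 0.0, -1.0]]
wrist_force: [-0.3, -0.0, -3.3]
grip_width: 23.4
gripper_force: 50.0
```

```bash
python3 -m pendant '[[[0,0,0.001,0],[0,0,0.002,0],[0,0,0.002,0],[0,0,0.002,0]]]'
```

```text
t: 11.47
eef_pos: [461.3, 356.3, 73.6]
orientation: [[-0.96, -0.28, 0.001], [-0.28, 0.96, 0.0], [-0.001, 0.0, -1.0]]
wrist_force: [0.9, -0.0, -0.6]
grip_width: 23.6
gripper_force: 50.0
```

```bash
python3 -m pendant '[[[0,0,0,0],[0,0,0,0],[0,0,0,0],[0,0,0,0],[0,0,0,0]]]' 0.07; python3 -m pendant '[[[0,0,0,0],[0,0,0,0],[0,0,0,0]]]' 0.07; python3 -m pendant '[[[0,0,-0.02,0],[0,0,-0.05,0],[0,0,-0.09,0],[0,0,-0.13,0],[0,0,-0.16,0]]]'; python3 -m pendant '[[[0.03,0,0,0],[0.07,0.0,0,0],[0.11,0.0,0,0],[0.15,0.00,0,0],[0.16,0,0,0]]]';python3 -m pendant '[[[0,0.035,0,0],[0,0.075,0,0],[0,0.115,0,0],[0,0.15,0,0],[0,0.16,0,0]]]'; python3 -m pendant '[[[0,0,0,0],[0,0,0,0],[0,0,0,0]]]'; python3 - <<'E'
from h import *
f,P,T,fo,c=shot('scene','s10.png');hsv=cv2.cvtColor(f,cv2.COLOR_RGB2HSV)
q=tray(P)
w=(abs(q[...,0])<97)&(abs(q[...,1])<193)&(P[...,2]>18)&(hsv[...,2]<190)&((hsv[...,0]<12)|(hsv[...,0]>170))&(P[...,2]<60)
k,l,st,ce=cv2.connectedComponentsWithStats(w.astype(np.uint8))
for i in range(1,k):
    if st[i,4]>15: m=l==i;print(st[i],'xy',np.percentile(q[m],[3,97],0).round().tolist(),'z',np.percentile(P[m][:,2],[5,50,97]).round(1))
E
```

```text
t: 11.88
eef_pos: [461.1, 356.2, 73.3]
orientation: [[-0.96, -0.28, 0.0], [-0.28, 0.96, 0.0], [-0.0, 0.0, -1.0]]
wrist_force: [-0.5, -0.8, 0.5]
grip_width: 54.8
gripper_force: 0.0
t: 12.13
eef_pos: [461.1, 356.2, 73.3]
orientation: [[-0.96, -0.28, 0.0], [-0.28, 0.96, -0.0], [-0.0, -0.0, -1.0]]
wrist_force: [-0.0, 0.2, -0.1]
grip_width: 70.2
gripper_force: 0.0
t: 12.55
eef_pos: [461.2, 356.3, 236.7]
orientation: [[-0.96, -0.28, 0.003], [-0.28, 0.96, 0.001], [-0.003, 0.001, -1.0]]
wrist_force: [1.0, -0.2, -0.4]
grip_width: 69.9
gripper_force: 0.0
t: 12.97
eef_pos: [302.8, 310.0, 233.4]
orientation: [[-0.96, -0.281, -0.002], [-0.281, 0.96, -0.001], [0.002, -0.0, -1.0]]
wrist_force: [0.5, 1.3, 0.9]
grip_width: 70.0
gripper_force: 0.0
t: 13.38
eef_pos: [261.6, 468.7, 232.9]
orientation: [[-0.959, -0.283, -0.0], [-0.283, 0.959, 0.001], [-0.0, 0.001, -1.0]]
wrist_force: [0.4, -0.2, -0.2]
grip_width: 69.5
gripper_force: 0.0
t: 13.63
eef_pos: [263.4, 464.0, 233.2]
orientation: [[-0.96, -0.279, -0.0], [-0.279, 0.96, -0.001], [0.0, -0.001, -1.0]]
wrist_force: [-0.1, -0.4, 0.3]
grip_width: 70.1
gripper_force: 0.0
[297 209  38  26 510] xy [[9.0, -86.0], [83.0, -19.0]] z [22.9 29.6 40.2]
[342 220  10   5  31] xy [[-32.0, -88.0], [-15.0, -70.0]] z [36.1 38.9 41. ]
[245 263  44  33 417] xy [[-13.0, 143.0], [84.0, 187.0]] z [24.6 29.1 31.5]
```

View pics/s10.png

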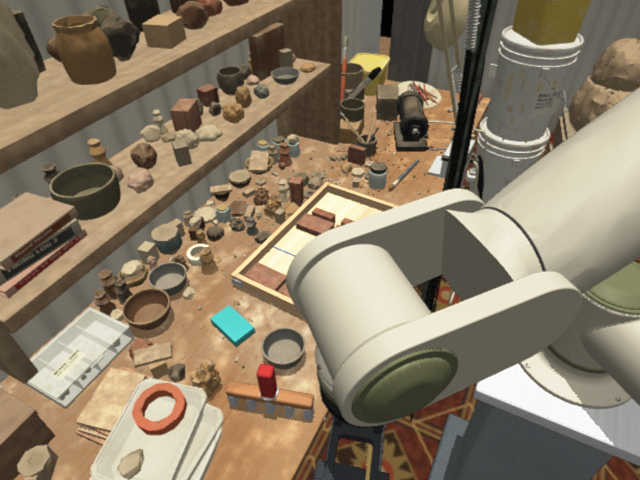

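```bash
python3 -c "
from station import bot
print(bot.finish_job())"
```

```text
the job is handed in; nothing more can be done
None
```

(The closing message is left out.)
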